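# Clip the silver tray to the bench hook

## Robot

A 6-joint arm with a two-finger parallel gripper is mounted at the origin on the work surface. World frame = base frame: x ahead of the robot, y to its left, z up, the work surface at z = 0. Lengths are in mm, angles in rad, forces in N, time in s.
With the tool pointing down it reaches from about 350 to 850 mm from the base axis. Payload 8.1 kg.
Tool frame: the origin (TCP) lies midway between the tips of the shut fingers; the grasp point (between the pads) lies 19 mm behind it (grip_depth is the distance from the TCP to the grasp point, in mm); z points along the fingers, y is the line along which they close (so a half turn about z gives the same grasp; the last joint's range is limited). The gripper opens to 85 mm and grips with 20 to 120 N. Pads are 22 mm wide; open, the fingers measure 114 mm over their backs; the gripper's body (76 mm by 85 mm) begins 54 mm behind the grasp point. The pads swing forward as they close: fully open they stand 13 mm farther back than shut.
Start: joints at [-1.229, 0.13, 1.488, -0, 1.523, -0.085], TCP at [248.396, -546.173, 231.292] pointing down, gripper open.
Joint ranges: [-2.96, 2.96], [-0.89, 2.26], [0.02, 2.5], [-1.34, 4.48], [0, 2.73], [-2.66, 2.66]. Speed limits (rad/s): [2.39, 2.39, 2.79, 3.14, 3.14, 3.14].

## Interface

Orientations are given as [roll, pitch, yaw] about the fixed x, y, z axes, in that order (R = Rz(yaw) Ry(pitch) Rx(roll)).
In Python, from rig import * gives the robot as it stands. The module is installed in compiled form; this text tells all that it offers.
- The arm moves only by the tool step_arm, never from a script. Its argument "steps" is a list of rows, each an object of numbers: "tx", "ty", "tz": the shift along the tool's x, y, z in mm; "wx", "wy", "wz": the turn, a rotation vector about the tool's x, y, z in rad; "grip": the opening, from -1 (shut) to 1 (fully open), so that 0 is half open. A call has exactly 10 rows; each row shifts and turns the commanded pose from where the row before left it, along the tool's axes as they then stand; what a row does not reach is not made up. A row lasts 1/8 s, in which the tool goes at most 62.5 mm and 10.7 degrees, less where a joint would pass 70% of its speed; a pose out of reach is approached as far as the arm can. A call is refused whole if a number of a shift passes 62.5 or a number of a turn 0.188, either way. A call with a gripper value outside its range is refused whole. The fingers move at their own pace and stop on an object; the grip force is fixed at half the most. Time passes only in rows, so rows that do not move let the fingers close, or fill a call up. It gives the time, the measured TCP pose, the force, the opening and the grip force at its end, in the units of the state.
- read_state(): the state, without advancing time (a new reading comes with each control period).
- camera(name): name is "scene" or "side" or "wrist"; returns (picture, depth): 400x640x3 uint8, blue, green, red; 400x640 float32, mm along the optical axis (not along the pixel's ray), 0 where there is no reading.
- camera_info(name): a dict with "fovy" (degrees; the focal length in pixels is half the picture's height over the tangent of half this angle, whatever the lens; pixels are square), "cx", "cy" (the principal point, pixels), "position" and "attitude" of the camera in the world. Camera axes: x right, y down, z forward; pixel columns grow to the right and rows downward; lengths in mm; the calibration is good to about 2 mm. The wrist camera is an equidistant fisheye: a pixel r from the principal point sees the ray r / f radians off the axis. A picture is of the moment at which its call begins: read the wrist's pose just before it. camera_info takes no time and is no camera call; for the wrist camera it gives the pose at the moment of the call.
- hand_in(): hands the job in; it is judged then, once.
The state is a dict: "time_s": time; "joints": joint angles; "dq": joint speeds; "joint_torque": joint torques, N m; "tcp_pos": TCP position; "ee_rot": TCP orientation; "ft_force": force on the tool from outside, world axes, zero at the start; "ft_torque": the same for the moment, N m; "width": finger opening in mm; "grip_force": force on a finger pad.
Only numpy, scipy, OpenCV 4.12 (cv2) and the standard library are available. Lean on these libraries where they do the work, as an engineer would, in place of code of your own. Each camera call takes 0.05 s, during which the arm holds its last target. There are 200 camera calls.

## Task

Secure the silver-scrap tray to the bench: slide the tray along the bench top so that its steel ring presses in the sprung gate of the snap hook and passes inside, and the gate snaps shut behind it. Then draw the tray gently back until the closed gate stops it, to prove that it is caught, and leave it standing flat on the bench, hooked on, without ramming the hook or disturbing the other things on the bench.

Things in the scene. Friction and masses are not known exactly. Their poses are not given: they have to be found in the camera images.
- tray: Loose open wooden tray, empty, 150 (x) x 130 (y) x 42 mm high, about 0.6 kg; slides on the bench with moderate friction. Origin: centre of its underside; its +x points to the rigid upright steel ring (a long staple of 8 mm rod, in the tray's x-z plane) fixed to the middle of its front wall and reaching 65 mm ahead of it.
- tray_in (a point): Centre of the tray's inner floor, 6 mm above its underside. Walls 8 mm thick: the inside is 134 (x) x 114 (y) mm and 36 mm deep, so fingertips can go in and push the tray by the inner faces of its walls.
- ring_bar (a point): Middle of the ring's front upright rod (8 mm thick), 140 mm ahead (+x) of the tray's origin, 34 mm above the bench. This rod must end inside the hook. The ring's open window runs back from it to the tray, between a lower rod (centre 12 mm above the tray's underside) and an upper rod (centre 56 mm).
- snap_hook: Fixed steel snap hook, 125 (y) x 73 mm (x), of 12 mm rod, lying level, mid-plane 34 mm and top 42 mm above the bench, on a dark foot bolted down behind its spine (x 62 to 115 mm). Origin: on the bench under the mouth. Its +x is the way in: the tray comes from -x with its x axis along this one. The gate closes the side at x = 0, from its hinge (y = -68 mm) to the nose.
- mouth (a point): Point on the closed gate's line where the ring's rod should enter (best within y = -8 to +5 mm), 34 mm above the hook's origin; same axes. Pushed some 25 to 45 mm past it, the rod slips off the gate's free end on the nose side and the gate snaps shut behind it; too far towards the hinge it does not clear. Drawn back on the shut gate, the rod's centre is about 9 mm inside x = 0.
- nose (a point): Centre of the hook's rounded nose (12 mm rod end), at y = +16 mm, x = 0 in the hook's frame; the gate's free end rests beside it.
- spine (a point): On the centreline of the hook's spine (12 mm rod), at x = 61 mm in the hook's frame: a rod pushed too deep stops against its inner face, at x = 55 mm. More than about 40 N would be ramming it.
- gate (a joint): Angle of the snap hook's sprung gate (9 mm steel rod, 74 mm long, hinged about the vertical): 0 shut, growing as it is pressed inward, at most 0.8 rad. The spring needs about 3 N at the mouth to start and about 6 to 8 N to let the ring pass; on release it shuts by itself.
- bowl: Bystander: loose green glass bowl, 120 mm across, 50 mm high; origin at the centre of its underside. Leave alone.
- cup: Bystander: loose white cup, 72 mm across, 85 mm high; origin at the centre of its underside. Leave alone.
- block: Bystander: loose dark wooden block 70 x 140 x 35 mm; origin at the centre of its underside. Leave alone.
- file: Bystander: loose hand tool with handle, 180 mm long, lying on the bench. Leave alone.

How it is judged:
By the outcome, as a careful person would: the job done as asked, in the order asked, and still so for the second after the job is handed in, with the robot touching nothing.
It also fails if it takes over 69 s, if anything falls off the work surface, if the arm or the gripper's body presses on something with over 40 N, if the wrist force passes 120 N, or if a joint passes its speed limit or range.

## Working session

There is one attempt and no reset: what is moved stays moved. The work goes in short steps, Python scripts to look and compute and a tool call to move; the robot and the scene stay as the last step left them, time stands still between calls to the robot, and variables do not carry over. Pictures are saved under pics/ and viewed, at most 10 in all, crops included, and the job is handed in when it is done.

Besides the shell and the picture viewer there is one more tool, called after "Request:" as a command line: name --argument value ..., lists and objects as JSON in quotes. step_arm: Moves the arm, as the interface text tells. Its arguments: {"type":"object","properties":{"steps":{"type":"array"}},"required":["steps"]}

```bash
mkdir -p pics
cat > h.py <<'E'
from rig import *
import numpy as np, cv2
from scipy.spatial.transform import Rotation as R
def rot(a):
    a=np.array(a,float)
    return a if a.shape==(3,3) else (R.from_euler('xyz',a).as_matrix() if a.size==3 else R.from_quat(a).as_matrix())
def ray(ci,u,v,fish=False,H=400):
    f=H/2/np.tan(np.radians(ci['fovy'])/2)
    x=np.array(u,float)-ci['cx'];y=np.array(v,float)-ci['cy']
    if fish:
        r=np.hypot(x,y)+1e-9;t=r/f
        d=np.stack([x/r*np.sin(t),y/r*np.sin(t),np.cos(t)],-1)
    else: d=np.stack([x/f,y/f,np.ones_like(x)],-1)
    return d@rot(ci['attitude']).T
def onz(ci,u,v,z,fish=False):
    d=ray(ci,u,v,fish);p=np.array(ci['position'],float)
    return p+d*((z-p[2])/d[...,2])[...,None]
E
python3 - <<'E'
from h import *
s=read_state();print({k:s[k] for k in('time_s','tcp_pos','ee_rot','ft_force','width')})
for n in('scene','side','wrist'):
    ci=camera_info(n);print(n,ci)
    im,d=camera(n);cv2.imwrite(f'pics/{n}0.png',im);np.save(f'pics/{n}0.npy',d)
a=cv2.imread('pics/scene0.png');b=cv2.imread('pics/side0.png')
E
```

```text
{'time_s': 0.0, 'tcp_pos': array([ 248.23673214, -545.63663378,  230.24457189]), 'ee_rot': array([-3.13975358e+00, -1.82272203e-04,  4.26830808e-01]), 'ft_force': array([ 0.44003392, -0.92659302, -0.61101533]), 'width': 85.33618451634368}
scene {'fovy': 53.74551751050142, 'cx': 325.55131351657326, 'cy': 198.06950762842953, 'position': array([1406.858162  ,  704.63126388,  735.72597893]), 'attitude': array([-2.13613565, -0.00816637,  2.30984158])}
side {'fovy': 43.74272941331943, 'cx': 323.8526238482622, 'cy': 198.31082407713623, 'position': array([ 300.66698053, 1129.42145335,  818.25043828]), 'attitude': array([-2.13929035, -0.0104788 , -2.85484095])}
wrist {'fovy': 65.70646984690485, 'cx': 319.8473612819256, 'cy': 202.652116801423, 'position': array([ 312.27068934, -516.94729154,  372.19758248]), 'attitude': array([ 2.86087863e+00,  9.65816827e-04, -1.14346721e+00])}
```

View pics/scene0.png

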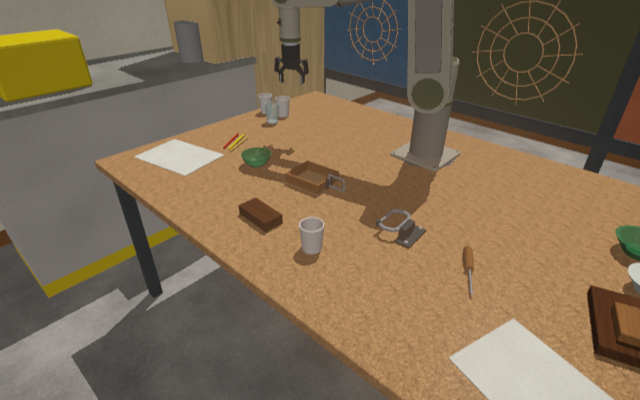

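View pics/side0.png

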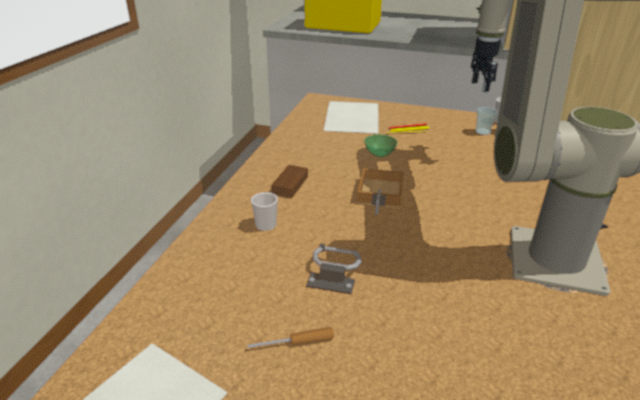

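Scene view: tray about (312,178) with its ring at (337,183), hook at (395,220), bowl (256,157), block (260,214), cup (311,236). Side view: tray (382,187), ring (378,203), hook ring (337,258), foot (332,285).

Run:
```python
from h import *
for n,pts in (('scene',dict(tray=(312,180,20),ringend=(344,184,34),hook=(395,220,38),foot=(411,235,5),block=(260,214,30),bowl=(256,155,45),cup=(311,225,85))),('side',dict(tray=(382,185,20),ringend=(377,205,34),hook=(337,258,38),foot=(332,285,5),nose=(320,248,40),cup=(265,200,85),bowl=(380,142,45),block=(290,178,33)))):
    ci=camera_info(n)
    for k,(u,v,z) in pts.items(): print(n,k,onz(ci,u,v,z).round())
for n,c in(('scene',(270,130,450,260)),('side',(290,150,420,310))):
    im=cv2.imread(f'pics/{n}0.png')[c[1]:c[3],c[0]:c[2]];cv2.imwrite(f'pics/{n}c.png',cv2.resize(im,None,fx=4,fy=4,interpolation=3)[:600,:800])
```

```text
scene tray [ 512. -170.   20.]
scene ringend [473. -51.  34.]
scene hook [538. 206.  38.]
scene foot [529. 262.   5.]
scene block [ 790. -128.   30.]
scene bowl [ 551. -437.   45.]
scene cup [776.  82.  85.]
side tray [ 495. -199.   20.]
side ringend [484. -62.  34.]
side hook [531. 207.  38.]
side foot [525. 268.   5.]
side nose [581. 184.  40.]
side cup [768.  82.  85.]
side bowl [ 551. -445.   45.]
side block [ 775. -133.   33.]
```

View pics/wrist0.png

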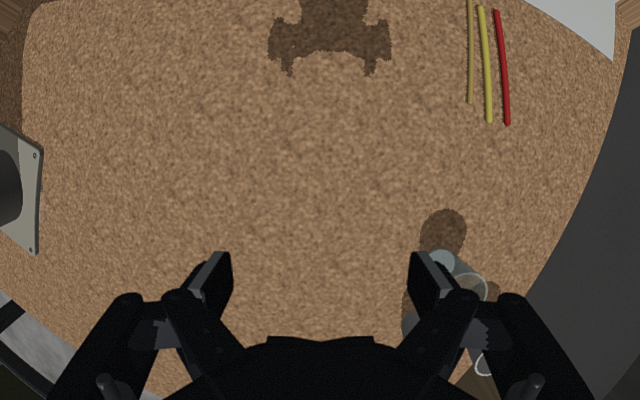

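Wrist view: only bare bench, pencils at (490,65), glasses at (460,280). The camera sits on the tool's +x side, so gripping the tray's side wall with tool x along tray x will let it look at the ring and hook. Next I move above for a close look.

```bash
cat >> h.py <<'E'
def plan(p,yaw,n):
    s=read_state();p0=np.array(s['tcp_pos']);e=s['ee_rot'];dy=(yaw-e[2]);
    print('at',s['time_s'],p0.round(1),np.round(e,3),'F',np.round(s['ft_force'],1),'w',round(s['width'],1))
    step=(np.array(p,float)-p0)/n
    for i in range(n):
        y=e[2]+dy*i/n;M=rot([np.pi,0,y]);t=M.T@step
        print(i,t.round(1),'wz',round(-dy/n,4))
E
python3 -c "
from h import *
plan([480,-150,240],1.7,9)"
```

```text
at 0.15 [ 248.2 -545.8  230.5] [-3.14  -0.     0.427] F [ 0.6 -0.5 -0.1] w 85.5
0 [ 41.6 -29.4  -1.1] wz -0.1415
1 [ 45.4 -23.2  -1.1] wz -0.1415
2 [ 48.2 -16.6  -1.1] wz -0.1415
3 [50.  -9.6 -1.1] wz -0.1415
4 [50.9 -2.5 -1.1] wz -0.1415
5 [50.7  4.7 -1.1] wz -0.1415
6 [49.6 11.8 -1.1] wz -0.1415
7 [47.4 18.7 -1.1] wz -0.1415
8 [44.3 25.2 -1.1] wz -0.1415
```

Request:
step_arm --steps '[{"tx": 42,"ty": -29,"tz": -1,"wz": -0.14,"grip": 1},{"tx": 45,"ty": -23,"tz": -1,"wz": -0.14,"grip": 1},{"tx": 48,"ty": -17,"tz": -1,"wz": -0.14,"grip": 1},{"tx": 50,"ty": -10,"tz": -1,"wz": -0.14,"grip": 1},{"tx": 51,"ty": -3,"tz": -1,"wz": -0.14,"grip": 1},{"tx": 51,"ty": 5,"tz": -1,"wz": -0.14,"grip": 1},{"tx": 50,"ty": 12,"tz": -1,"wz": -0.14,"grip": 1},{"tx": 47,"ty": 19,"tz": -1,"wz": -0.14,"grip": 1},{"tx": 44,"ty": 25,"tz": -1,"wz": -0.14,"grip": 1},{"tx": 0,"ty": 0,"tz": 0,"grip": 1}]'

```text
schema error: expected keys tx, ty, tz, wx, wy, wz, grip
```

Run:
```python
from h import *
import pickle
s=read_state();print(s['time_s'],s['tcp_pos'],s['ee_rot'])
ci=camera_info('wrist');im,d=camera('wrist');cv2.imwrite('pics/w1.png',im);pickle.dump((ci,im,d),open('w1.pkl','wb'))
```

```text
0.15 [ 248.23407492 -545.77974657  230.4868759 ] [-3.14017565e+00 -7.99565987e-05  4.26818382e-01]
```

View pics/w1.png

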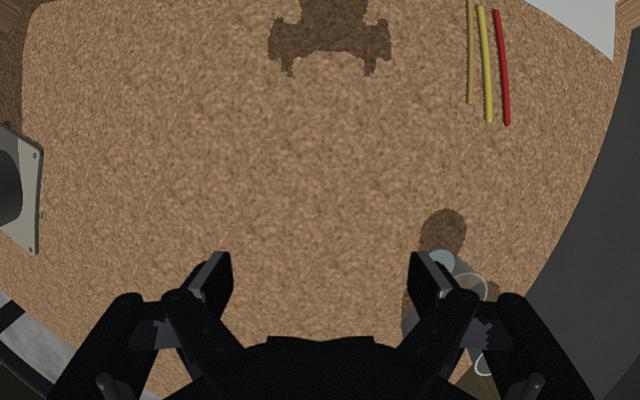

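The call was refused because every key is needed, so the picture is unchanged. I'll repeat it with all the keys.

Request:
step_arm --steps '[{"tx": 42,"ty": -29,"tz": -1,"wx": 0,"wy": 0,"wz": -0.14,"grip": 1},{"tx": 45,"ty": -23,"tz": -1,"wx": 0,"wy": 0,"wz": -0.14,"grip": 1},{"tx": 48,"ty": -17,"tz": -1,"wx": 0,"wy": 0,"wz": -0.14,"grip": 1},{"tx": 50,"ty": -10,"tz": -1,"wx": 0,"wy": 0,"wz": -0.14,"grip": 1},{"tx": 51,"ty": -3,"tz": -1,"wx": 0,"wy": 0,"wz": -0.14,"grip": 1},{"tx": 51,"ty": 5,"tz": -1,"wx": 0,"wy": 0,"wz": -0.14,"grip": 1},{"tx": 50,"ty": 12,"tz": -1,"wx": 0,"wy": 0,"wz": -0.14,"grip": 1},{"tx": 47,"ty": 19,"tz": -1,"wx": 0,"wy": 0,"wz": -0.14,"grip": 1},{"tx": 44,"ty": 25,"tz": -1,"wx": 0,"wy": 0,"wz": -0.14,"grip": 1},{"tx": 0,"ty": 0,"tz": 0,"wx": 0,"wy": 0,"wz": 0,"grip": 1}]'

```text
time_s: 1.45
tcp_pos: [483.4, -148.8, 240.2]
ee_rot: [3.141, -0.001, 1.693]
ft_force: [-1.2, 0.1, -1.1]
width: 85.2
grip_force: 0.0
```

Run:
```python
from h import *
import pickle
s=read_state();print(s['time_s'],s['tcp_pos'],s['ee_rot'],s['joints'])
ci=camera_info('wrist');im,d=camera('wrist');cv2.imwrite('pics/w1.png',im);pickle.dump((ci,im,d),open('w1.pkl','wb'))
```

```text
1.45 [ 483.40336366 -148.82308133  240.18696227] [ 3.14130020e+00 -8.13003278e-04  1.69279752e+00] [-4.00674197e-01 -1.30288678e-01  1.73274136e+00  8.50873347e-04
  1.53929242e+00 -5.22702138e-01]
```

View pics/w1.png

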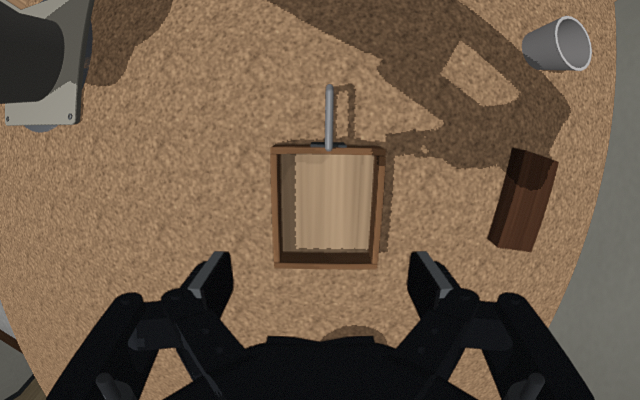

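Tray's top rim corners are near (273,147), (384,147), (378,268), (275,268). The ring's upper rod runs from (329,148) to (330,88). The hook lies beyond the top edge.

Run:
```python
from h import *
import pickle
ci,im,d=pickle.load(open('w1.pkl','rb'))
P=onz(ci,[273,384,378,275],[147,147,268,268],42,True)[:,:2]
print(P.round(1),P.mean(0))
for a in range(4):print(np.linalg.norm(P[a]-P[(a+1)%4]))
f=P[:2].mean(0)-P[2:].mean(0);l=P[0]-P[1];r=P[3]-P[2]
print('yaw',np.arctan2(f[1],f[0]),[np.arctan2(-v[0],v[1]) %np.pi for v in(l,r)])
Q=onz(ci,[329,330],[148,88],60,True);print(Q)
for u,v in((272,200),(383,200),(300,147)): 
  print(d[v,u],onz(ci,u,v,42,True))
```

```text
[[ 427.7 -119.3]
 [ 549.9 -103.9]
 [ 569.6 -252.3]
 [ 441.8 -267.5]] [ 497.25363656 -185.74214771]
123.24480199041197
149.71797930813017
128.74323848663522
148.85924493363729
yaw 1.6844803752152437 [np.float64(1.696670353268317), np.float64(1.6894782025716597)]
[[ 488.47702728 -111.51906628   60.        ]
 [ 481.65565104  -49.25476099   60.        ]]
353.2047 [ 431.94266579 -180.14584085   42.        ]
396.85266 [ 559.00047647 -164.50485188   42.        ]
337.98624 [ 457.46759322 -116.04975533   42.        ]
```

Request:
step_arm --steps '[{"tx": 25,"ty": -4,"tz": 0,"wx": 0,"wy": 0,"wz": 0,"grip": 1},{"tx": 25,"ty": -4,"tz": 0,"wx": 0,"wy": 0,"wz": 0,"grip": 1},{"tx": 25,"ty": -4,"tz": 0,"wx": 0,"wy": 0,"wz": 0,"grip": 1},{"tx": 25,"ty": -4,"tz": 0,"wx": 0,"wy": 0,"wz": 0,"grip": 1},{"tx": 25,"ty": -4,"tz": 0,"wx": 0,"wy": 0,"wz": 0,"grip": 1},{"tx": 25,"ty": -4,"tz": 0,"wx": 0,"wy": 0,"wz": 0,"grip": 1},{"tx": 25,"ty": -4,"tz": 0,"wx": 0,"wy": 0,"wz": 0,"grip": 1},{"tx": 25,"ty": -4,"tz": 0,"wx": 0,"wy": 0,"wz": 0,"grip": 1},{"tx": 0,"ty": 0,"tz": 0,"wx": 0,"wy": 0,"wz": 0,"grip": 1},{"tx": 0,"ty": 0,"tz": 0,"wx": 0,"wy": 0,"wz": 0,"grip": 1}]'

```text
time_s: 2.75
tcp_pos: [427.4, 42.1, 240.3]
ee_rot: [3.142, 0.001, 1.685]
ft_force: [-0.7, 0.3, -0.5]
width: 85.4
grip_force: 0.0
```

Run:
```python
from h import *
import pickle
s=read_state();print(s['time_s'],s['tcp_pos'],s['ee_rot'])
ci=camera_info('wrist');im,d=camera('wrist');pickle.dump((ci,im,d),open('w2.pkl','wb'))
c=im[0:240,200:520];cv2.imwrite('pics/w2.png',cv2.resize(c,None,fx=2.5,fy=2.5,interpolation=3))
```

```text
2.75 [427.40482487  42.06592467 240.25358014] [3.14157990e+00 6.10434052e-04 1.68541734e+00]
```

View pics/w2.png

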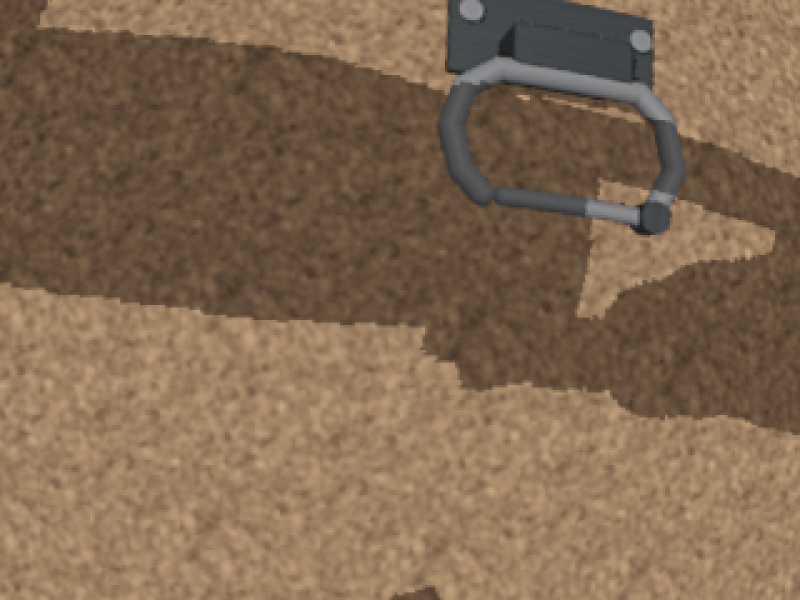

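Crop 2.5x offset (200,0): nose end about (484,193), which is pixel (393.6,77.2). Gate hinge is about (653,217), pixel (461,87). The spine runs from (500,70) to (640,89) on its centreline.

Run:
```python
from h import *
import pickle
ci,im,d=pickle.load(open('w2.pkl','rb'))
c=np.array([[484,193],[653,217],[500,69],[640,88],[472,8],[641,40],[450,72],[652,93]])/2.5+[200,0]
P=onz(ci,c[:4,0],c[:4,1],34,True);print(P.round(1));B=onz(ci,c[4:,0],c[4:,1],8,True);print(B.round(1))
n,h=P[0,:2],P[1,:2];v=n-h;print(np.linalg.norm(v),'yaw gate',np.arctan2(v[1],v[0])-np.pi/2)
v=(P[2]-P[3]);print('spine',np.arctan2(v[1],v[0])-np.pi/2)
v=(B[0]-B[1]);print('bolts',np.arctan2(v[1],v[0])-np.pi/2)
yaw=1.69
for yaw in(1.65,1.69,1.73):
  x=np.array([np.cos(yaw),np.sin(yaw)]);y=np.array([-x[1],x[0]])
  print(yaw,'mouth from nose',n-16*y,'from hinge',h+68*y,'spine depth',(P[2:4,:2]-n)@x)
# depth check
for u,v in c[:4]:
  print(d[int(round(v)),int(round(u))],end=' ')
```

```text
[[496.4 166.8  34. ]
 [580.7 172.6  34. ]
 [497.5 227.5  34. ]
 [567.3 235.   34. ]]
[[486.5 266.5   8. ]
 [577.1 271.6   8. ]
 [478.9 229.5   8. ]
 [585.4 243.3   8. ]]
84.50055827353476 yaw gate -4.643936236593027
spine -4.604801693553169
bolts -4.655788812274138
1.65 mouth from nose [512.30232796 168.05517624] from hinge [512.8683257  167.18880038] spine depth [60.4196989  62.41010081]
1.69 mouth from nose [512.23894592 168.69198713] from hinge [513.13769936 164.48235411] spine depth [60.13196266 59.31727208]
1.73 mouth from nose [512.15014894 169.32575403] from hinge [513.51508654 161.78884478] spine depth [59.74802811 56.12954837]
316.20517 316.83432 300.3375 301.35727
```

```bash
python3 -c "
from h import *
plan([430,-144,100],1.69,5)"
```

```text
at 2.8 [427.5  42.  240.3] [-3.142e+00  1.000e-03  1.685e+00] F [ 0.1 -0.3 -0. ] w 85.6
0 [-37.   -3.7  28.1] wz -0.001
1 [-37.   -3.8  28.1] wz -0.001
2 [-37.   -3.8  28.1] wz -0.001
3 [-37.   -3.8  28.1] wz -0.001
4 [-37.   -3.9  28.1] wz -0.001
```

Request:
step_arm --steps '[{"tx": -37,"ty": -3.8,"tz": 28,"wx": 0,"wy": 0,"wz": 0,"grip": 1},{"tx": -37,"ty": -3.8,"tz": 28,"wx": 0,"wy": 0,"wz": 0,"grip": 1},{"tx": -37,"ty": -3.8,"tz": 28,"wx": 0,"wy": 0,"wz": 0,"grip": 1},{"tx": -37,"ty": -3.8,"tz": 28,"wx": 0,"wy": 0,"wz": 0,"grip": 1},{"tx": -37,"ty": -3.8,"tz": 28,"wx": 0,"wy": 0,"wz": 0,"grip": 1},{"tx": 0,"ty": 0,"tz": 0,"wx": 0,"wy": 0,"wz": 0,"grip": 1},{"tx": 0,"ty": 0,"tz": 20,"wx": 0,"wy": 0,"wz": 0,"grip": 1},{"tx": 0,"ty": 0,"tz": 20,"wx": 0,"wy": 0,"wz": 0,"grip": 1},{"tx": 0,"ty": 0,"tz": 20,"wx": 0,"wy": 0,"wz": 0,"grip": 1},{"tx": 0,"ty": 0,"tz": 15,"wx": 0,"wy": 0,"wz": 0,"grip": 1}]'

```text
time_s: 4.05
tcp_pos: [430.1, -142.8, 25.1]
ee_rot: [3.141, 0.0, 1.686]
ft_force: [-0.2, 0.1, 0.5]
width: 85.5
grip_force: 0.0
```

Run:
```python
from h import *
s=read_state();print(s['time_s'],s['tcp_pos'],s['ee_rot'],s['ft_force'])
im,d=camera('wrist');cv2.imwrite('pics/w3.png',im)
```

```text
4.05 [ 430.06309049 -142.82838275   25.13520002] [3.14124088e+00 8.65130552e-05 1.68633573e+00] [-0.17324266  0.11232826  0.46111625]
```

View pics/w3.png

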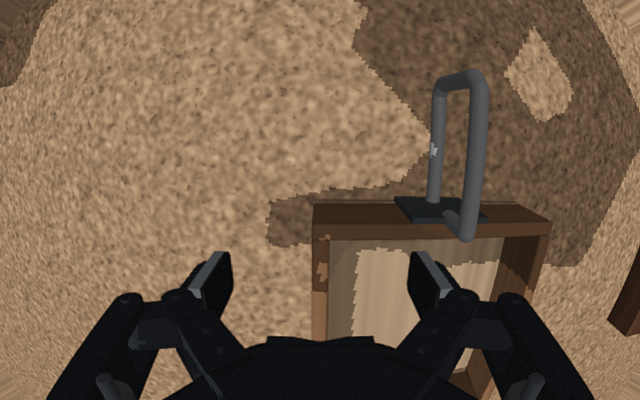

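The left side wall, at pixels (313–330, 240–330), stands midway between the open fingers at (215,270) and (430,270), and the front wall and ring are ahead. Lowering 10 mm and closing.

Request:
step_arm --steps '[{"tx": 0,"ty": 0,"tz": 5,"wx": 0,"wy": 0,"wz": 0,"grip": 1},{"tx": 0,"ty": 0,"tz": 5,"wx": 0,"wy": 0,"wz": 0,"grip": 1},{"tx": 0,"ty": 0,"tz": 0,"wx": 0,"wy": 0,"wz": 0,"grip": 0},{"tx": 0,"ty": 0,"tz": 0,"wx": 0,"wy": 0,"wz": 0,"grip": -0.5},{"tx": 0,"ty": 0,"tz": 0,"wx": 0,"wy": 0,"wz": 0,"grip": -0.7},{"tx": 0,"ty": 0,"tz": 0,"wx": 0,"wy": 0,"wz": 0,"grip": -1},{"tx": 0,"ty": 0,"tz": 0,"wx": 0,"wy": 0,"wz": 0,"grip": -1},{"tx": 0,"ty": 0,"tz": 0,"wx": 0,"wy": 0,"wz": 0,"grip": -1},{"tx": 0,"ty": 0,"tz": 0,"wx": 0,"wy": 0,"wz": 0,"grip": -1},{"tx": 0,"ty": 0,"tz": 0,"wx": 0,"wy": 0,"wz": 0,"grip": -1}]'

```text
time_s: 5.35
tcp_pos: [430.1, -143.0, 15.6]
ee_rot: [3.141, 0.0, 1.687]
ft_force: [-0.7, -0.5, 5.1]
width: 6.8
grip_force: 59.5
```

Run:
```python
from h import *
import pickle
s=read_state();print(s['time_s'],s['tcp_pos'],s['ee_rot'],s['ft_force'],s['width'],s['grip_force'])
ci=camera_info('wrist');im,d=camera('wrist');pickle.dump((ci,im,d),open('w4.pkl','wb'));cv2.imwrite('pics/w4.png',im)
```

```text
5.35 [ 430.14956688 -142.95249078   15.62651705] [3.14107676e+00 3.73387589e-04 1.68677612e+00] [-0.65602986 -0.54136088  5.14338373] 6.754199905623045 59.5456337928772
```

View pics/w4.png

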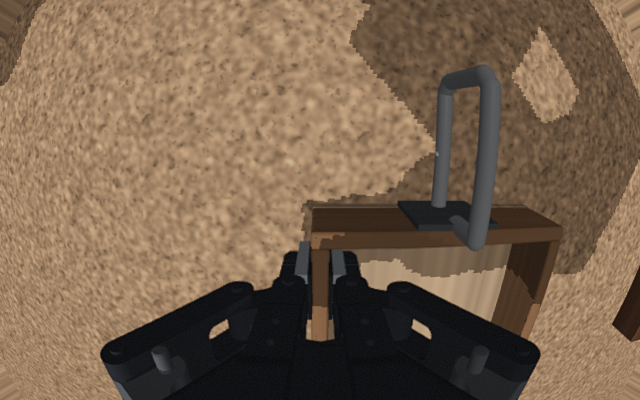

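Both fingers hold the side wall at (320,270). The ring's front upright runs from (447,85) low to (487,73) high, with its middle near (467,79).

Run:
```python
from h import *
import pickle
ci,im,d=pickle.load(open('w4.pkl','rb'))
P=onz(ci,467,79,34,True);print(P)
U=onz(ci,[487,480],[77,240],56,True);print(U, np.arctan2(U[0,1]-U[1,1],U[0,0]-U[1,0]))
# inner/outer edges of side wall top, front edge
F=onz(ci,[313,560],[212,235],42,True);print(F)
W=onz(ci,[313,312],[212,240],42,True);print(W)
s=read_state();M=rot(s['ee_rot']);print((M.T@(P-s['tcp_pos'])).round(1))
rel=M.T@(P-s['tcp_pos'])
yaw=1.65;x=np.array([np.cos(yaw),np.sin(yaw)]);y=np.array([-x[1],x[0]]);m=np.array([512.5,168])
for dx in(-30,0,40):
  rod=m+dx*x-2*y; Mt=rot([np.pi,0,yaw]); t=rod-(Mt@rel)[:2]; print(dx,t)
  plan([*t,15.6],yaw,10)if dx==-30 else 0
```

```text
[481.38625404 -47.48213793  34.        ]
[[ 478.82577524  -49.28196874   56.        ]
 [ 489.47797644 -110.16799757   56.        ]] 1.7439965138219746
[[ 423.53836141 -110.42682397   42.        ]
 [ 550.17544729 -109.19891805   42.        ]]
[[ 423.53836141 -110.42682397   42.        ]
 [ 424.43547352 -122.30805324   42.        ]]
[ 88.8  62.  -18.4]
-30 [462.10225891  44.77768054]
at 5.4 [ 430.1 -142.9   15.6] [3.141 0.    1.687] F [-0.8 -0.   5. ] w 6.9
0 [18.3  5.4 -0. ] wz 0.0037
1 [18.3  5.3 -0. ] wz 0.0037
2 [18.3  5.2 -0. ] wz 0.0037
3 [18.3  5.1 -0. ] wz 0.0037
4 [18.3  5.1 -0. ] wz 0.0037
5 [18.4  5.  -0. ] wz 0.0037
6 [18.4  4.9 -0. ] wz 0.0037
7 [18.4  4.9 -0. ] wz 0.0037
8 [18.4  4.8 -0. ] wz 0.0037
9 [18.4  4.7 -0. ] wz 0.0037
0 [459.72863225  74.68363139]
40 [456.5637967  114.55823253]
```

Request:
step_arm --steps '[{"tx": 4,"ty": 1.2,"tz": 0,"wx": 0,"wy": 0,"wz": 0.0025,"grip": -1},{"tx": 8,"ty": 2.4,"tz": 0,"wx": 0,"wy": 0,"wz": 0.0025,"grip": -1},{"tx": 10,"ty": 3,"tz": 0,"wx": 0,"wy": 0,"wz": 0.0025,"grip": -1},{"tx": 10,"ty": 3,"tz": 0,"wx": 0,"wy": 0,"wz": 0.0025,"grip": -1},{"tx": 10,"ty": 3,"tz": 0,"wx": 0,"wy": 0,"wz": 0.0025,"grip": -1},{"tx": 10,"ty": 3,"tz": 0,"wx": 0,"wy": 0,"wz": 0.0025,"grip": -1},{"tx": 10,"ty": 3,"tz": 0,"wx": 0,"wy": 0,"wz": 0.0025,"grip": -1},{"tx": 10,"ty": 3,"tz": 0,"wx": 0,"wy": 0,"wz": 0.0025,"grip": -1},{"tx": 10,"ty": 3,"tz": 0,"wx": 0,"wy": 0,"wz": 0.0025,"grip": -1},{"tx": 10,"ty": 3,"tz": 0,"wx": 0,"wy": 0,"wz": 0.0025,"grip": -1}]'

```text
time_s: 6.65
tcp_pos: [448.1, -47.9, 15.6]
ee_rot: [3.141, 0.001, 1.662]
ft_force: [-1.4, -4.4, 6.3]
width: 6.8
grip_force: 59.8
```

Request:
step_arm --steps '[{"tx": 11,"ty": 2.8,"tz": 0,"wx": 0,"wy": 0,"wz": 0.0015,"grip": -1},{"tx": 11,"ty": 2.8,"tz": 0,"wx": 0,"wy": 0,"wz": 0.0015,"grip": -1},{"tx": 11,"ty": 2.8,"tz": 0,"wx": 0,"wy": 0,"wz": 0.0015,"grip": -1},{"tx": 11,"ty": 2.8,"tz": 0,"wx": 0,"wy": 0,"wz": 0.0015,"grip": -1},{"tx": 11,"ty": 2.8,"tz": 0,"wx": 0,"wy": 0,"wz": 0.0015,"grip": -1},{"tx": 11,"ty": 2.8,"tz": 0,"wx": 0,"wy": 0,"wz": 0.0015,"grip": -1},{"tx": 10,"ty": 2.8,"tz": 0,"wx": 0,"wy": 0,"wz": 0.0015,"grip": -1},{"tx": 7,"ty": 2,"tz": 0,"wx": 0,"wy": 0,"wz": 0.0015,"grip": -1},{"tx": 4,"ty": 1,"tz": 0,"wx": 0,"wy": 0,"wz": 0,"grip": -1},{"tx": 0,"ty": 0,"tz": 0,"wx": 0,"wy": 0,"wz": 0,"grip": -1}]'

```text
time_s: 7.9
tcp_pos: [463.0, 41.2, 15.6]
ee_rot: [3.141, -0.0, 1.65]
ft_force: [0.4, -1.7, 6.8]
width: 7.1
grip_force: 59.8
```

Run:
```python
from h import *
import pickle
plan([462.1,44.8,15.6],1.65,1)
ci=camera_info('wrist');im,d=camera('wrist');pickle.dump((ci,im,d),open('w5.pkl','wb'))
cv2.imwrite('pics/w5.png',cv2.resize(im[0:270,260:620],None,fx=2.2,fy=2.2,interpolation=3))
```

```text
at 7.9 [463.   41.2  15.6] [ 3.141 -0.     1.65 ] F [ 0.4 -1.7  6.8] w 7.1
0 [ 3.7 -0.6 -0. ] wz 0.0003
```

View pics/w5.png

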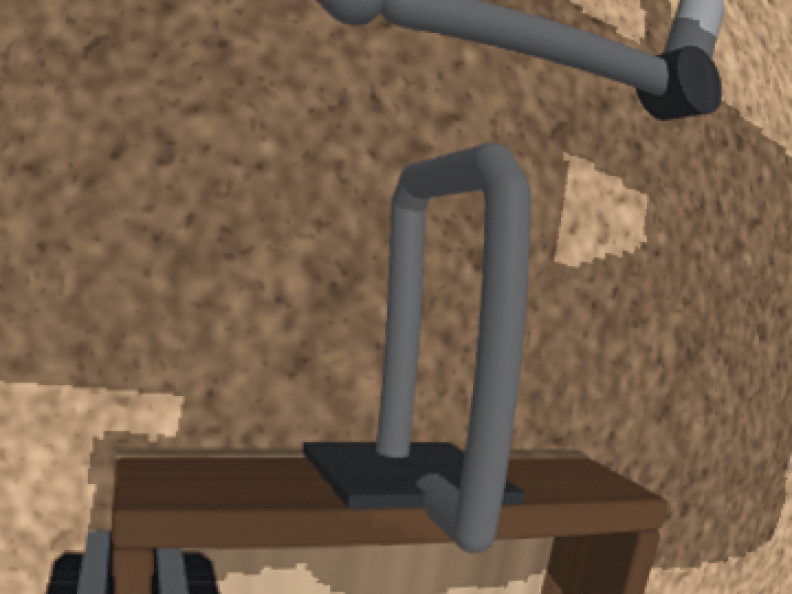

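Crop 2.2x, offset (260,0): the ring's front upright has its middle near (452,174). The gate runs from its free end at (390,8) to the hinge knuckle at (680,85), and the nose end is at about (353,3), cut off by the picture's edge. The gate lies ahead of the ring, not yet touched.

Run:
```python
from h import *
import pickle
ci,im,d=pickle.load(open('w5.pkl','rb'))
c=np.array([[452,174],[390,8],[680,85],[353,3],[640,72]])/2.2+[260,0]
P=onz(ci,c[:,0],c[:,1],34,True);print(P.round(1))
yaw=1.65;x=np.array([np.cos(yaw),np.sin(yaw)]);y=np.array([-x[1],x[0]])
for q in P: print(((q[:2]-P[0,:2])@x).round(1),((q[:2]-P[0,:2])@y).round(1))
v=P[1]-P[4];print('gate yaw',np.arctan2(v[1],v[0])+1.5*np.pi)
U=onz(ci,(np.array([507,483])/2.2+260),np.array([190,500])/2.2,56,True);print(np.arctan2(U[0,1]-U[1,1],U[0,0]-U[1,0]))
```

```text
[[517.  134.5  34. ]
 [502.2 165.8  34. ]
 [578.7 171.6  34. ]
 [494.7 165.1  34. ]
 [565.2 170.2  34. ]]
0.0 0.0
32.4 12.3
32.0 -64.5
32.3 19.8
31.8 -50.9
gate yaw 1.6398143298223724
1.663943574167294
```

Rod sits at hook x ≈ -32, y ≈ -3.5 mm and yaws agree. Pushing in with a 2 mm shift toward the nose.

Request:
step_arm --steps '[{"tx": 4,"ty": -1,"tz": 0,"wx": 0,"wy": 0,"wz": 0,"grip": -1},{"tx": 5,"ty": -1,"tz": 0,"wx": 0,"wy": 0,"wz": 0,"grip": -1},{"tx": 5,"ty": 0,"tz": 0,"wx": 0,"wy": 0,"wz": 0,"grip": -1},{"tx": 5,"ty": 0,"tz": 0,"wx": 0,"wy": 0,"wz": 0,"grip": -1},{"tx": 5,"ty": 0,"tz": 0,"wx": 0,"wy": 0,"wz": 0,"grip": -1},{"tx": 4,"ty": 0,"tz": 0,"wx": 0,"wy": 0,"wz": 0,"grip": -1},{"tx": 4,"ty": 0,"tz": 0,"wx": 0,"wy": 0,"wz": 0,"grip": -1},{"tx": 4,"ty": 0,"tz": 0,"wx": 0,"wy": 0,"wz": 0,"grip": -1},{"tx": 4,"ty": 0,"tz": 0,"wx": 0,"wy": 0,"wz": 0,"grip": -1},{"tx": 4,"ty": 0,"tz": 0,"wx": 0,"wy": 0,"wz": 0,"grip": -1}]'

```text
time_s: 9.2
tcp_pos: [457.7, 83.4, 15.6]
ee_rot: [3.141, 0.002, 1.649]
ft_force: [2.3, -10.9, 5.3]
width: 6.9
grip_force: 60.4
```

Request:
step_arm --steps '[{"tx": 3,"ty": 0,"tz": 0,"wx": 0,"wy": 0,"wz": 0,"grip": -1},{"tx": 3,"ty": 0,"tz": 0,"wx": 0,"wy": 0,"wz": 0,"grip": -1},{"tx": 3,"ty": 0,"tz": 0,"wx": 0,"wy": 0,"wz": 0,"grip": -1},{"tx": 3,"ty": 0,"tz": 0,"wx": 0,"wy": 0,"wz": 0,"grip": -1},{"tx": 3,"ty": 0,"tz": 0,"wx": 0,"wy": 0,"wz": 0,"grip": -1},{"tx": 2,"ty": 0,"tz": 0,"wx": 0,"wy": 0,"wz": 0,"grip": -1},{"tx": 0,"ty": 0,"tz": 0,"wx": 0,"wy": 0,"wz": 0,"grip": -1},{"tx": 0,"ty": 0,"tz": 0,"wx": 0,"wy": 0,"wz": 0,"grip": -1},{"tx": 0,"ty": 0,"tz": 0,"wx": 0,"wy": 0,"wz": 0,"grip": -1},{"tx": 0,"ty": 0,"tz": 0,"wx": 0,"wy": 0,"wz": 0,"grip": -1}]'

```text
time_s: 10.45
tcp_pos: [456.2, 100.2, 15.6]
ee_rot: [3.141, 0.002, 1.649]
ft_force: [1.5, -9.5, 7.6]
width: 6.8
grip_force: 60.2
```

Request:
step_arm --steps '[{"tx": 2,"ty": 0,"tz": 0,"wx": 0,"wy": 0,"wz": 0,"grip": -1},{"tx": 2,"ty": 0,"tz": 0,"wx": 0,"wy": 0,"wz": 0,"grip": -1},{"tx": 2,"ty": 0,"tz": 0,"wx": 0,"wy": 0,"wz": 0,"grip": -1},{"tx": 2,"ty": 0,"tz": 0,"wx": 0,"wy": 0,"wz": 0,"grip": -1},{"tx": 2,"ty": 0,"tz": 0,"wx": 0,"wy": 0,"wz": 0,"grip": -1},{"tx": 2,"ty": 0,"tz": 0,"wx": 0,"wy": 0,"wz": 0,"grip": -1},{"tx": 0,"ty": 0,"tz": 0,"wx": 0,"wy": 0,"wz": 0,"grip": -1},{"tx": 0,"ty": 0,"tz": 0,"wx": 0,"wy": 0,"wz": 0,"grip": -1},{"tx": 0,"ty": 0,"tz": 0,"wx": 0,"wy": 0,"wz": 0,"grip": -1},{"tx": 0,"ty": 0,"tz": 0,"wx": 0,"wy": 0,"wz": 0,"grip": -1}]'

```text
time_s: 11.7
tcp_pos: [454.9, 112.2, 15.6]
ee_rot: [-3.141, 0.002, 1.65]
ft_force: [-0.9, -10.5, 10.4]
width: 7.2
grip_force: 60.3
```

Run:
```python
from h import *
import pickle
s=read_state();print(s['tcp_pos'],s['ft_force'])
ci=camera_info('wrist');im,d=camera('wrist');pickle.dump((ci,im,d),open('w6.pkl','wb'))
cv2.imwrite('pics/w6.png',cv2.resize(im[0:270,260:620],None,fx=2.2,fy=2.2,interpolation=3))
```

```text
[454.90991711 112.1513218   15.58962464] [ -0.87935533 -10.48692782  10.36834491]
```

View pics/w6.png

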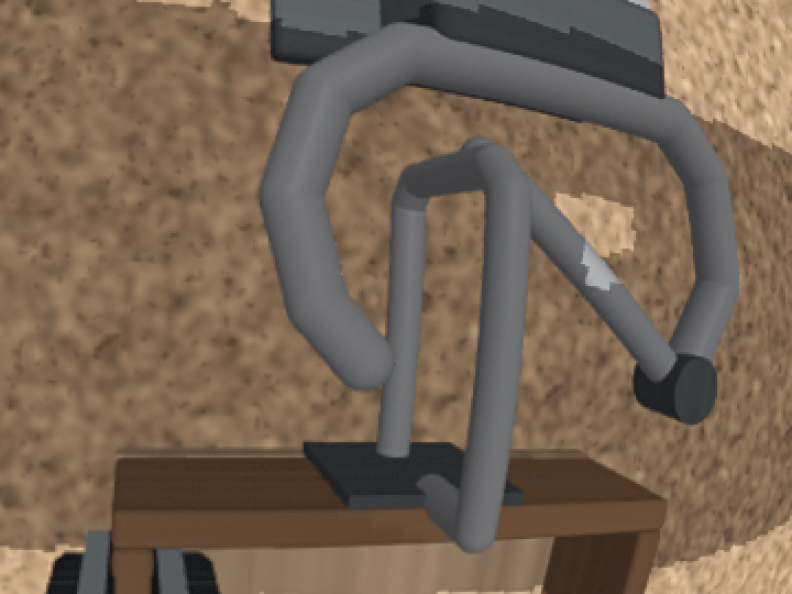

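The ring's front upright (about (450,170)) is inside the hook. The gate is swung in, its free end at (475,145) still bearing on the rod's far end, so it has not slipped yet. A little sideways toward the nose and a touch deeper should free it.

Request:
step_arm --steps '[{"tx": 1,"ty": -1,"tz": 0,"wx": 0,"wy": 0,"wz": 0,"grip": -1},{"tx": 1,"ty": -1,"tz": 0,"wx": 0,"wy": 0,"wz": 0,"grip": -1},{"tx": 1,"ty": -1,"tz": 0,"wx": 0,"wy": 0,"wz": 0,"grip": -1},{"tx": 1,"ty": -1,"tz": 0,"wx": 0,"wy": 0,"wz": 0,"grip": -1},{"tx": 0,"ty": -1,"tz": 0,"wx": 0,"wy": 0,"wz": 0,"grip": -1},{"tx": 0,"ty": -1,"tz": 0,"wx": 0,"wy": 0,"wz": 0,"grip": -1},{"tx": 0,"ty": 0,"tz": 0,"wx": 0,"wy": 0,"wz": 0,"grip": -1},{"tx": 0,"ty": 0,"tz": 0,"wx": 0,"wy": 0,"wz": 0,"grip": -1},{"tx": 0,"ty": 0,"tz": 0,"wx": 0,"wy": 0,"wz": 0,"grip": -1},{"tx": 0,"ty": 0,"tz": 0,"wx": 0,"wy": 0,"wz": 0,"grip": -1}]'

```text
time_s: 13.0
tcp_pos: [449.1, 116.9, 15.6]
ee_rot: [3.141, -0.001, 1.65]
ft_force: [3.4, 2.6, 4.9]
width: 7.1
grip_force: 59.7
```

Run:
```python
from h import *
import pickle
s=read_state();print(s['tcp_pos'],s['ft_force'])
ci=camera_info('wrist');im,d=camera('wrist');pickle.dump((ci,im,d),open('w7.pkl','wb'))
# is gate on its closed line? depth along the line at z~38 between nose and hinge (hook frame)
def gatecheck(ci,d):
    yaw=1.65;x=np.array([np.cos(yaw),np.sin(yaw)]);y=np.array([-x[1],x[0]]);m=np.array([512.8,167.3])
    f=200/np.tan(np.radians(ci['fovy'])/2);A=rot(ci['attitude'])
    for hy in(-50,-40,-30,-20,-10,0):
        row=[]
        for hx in range(-12,52,4):
            w=np.array([*(m+hx*x+hy*y),38.]);q=A.T@(w-ci['position']);r=np.hypot(q[0],q[1]);t=np.arctan2(r,q[2])
            u=ci['cx']+f*t*q[0]/r;v=ci['cy']+f*t*q[1]/r
            if not(0<=u<640 and 0<=v<400): row.append('  .');continue
            ui,vi=int(round(u)),int(round(v))
            z=d[min(vi,399),min(ui,639)];D=ray(ci,u,v,True);D=D/(D@A[:,2])
            row.append('%3d'%round((ci['position']+D*z)[2]))
        print(hy,' '.join(row))
for n in('w6','w7'):
    ci,im,d=pickle.load(open(n+'.pkl','rb'));print(n);gatecheck(ci,d)
```

```text
[449.08388606 116.91927664  15.58398794] [3.37381795 2.60142769 4.92732342]
w6
-50   0  -1  28  30  34  38  38  -1  -1   0  -2  -1  -1   0   0  -1
-40  -2   0  -1  -1  -1  -1  36  37  38  -2   0  -1  -1  -2   0  -1
-30   0  -2   0  -1  -1  -1  -1  -1  35  38  37  -1  -1  -1   0  -1
-20   0  -1   0  -1  -1  -1  -2   0   0   0  36  37  -1  -1  -1  -1
-10  60  59  60  60  58  59  59  59  58  59  59  59  59  59  53   0
0   0  -1  -1   0  -1  -1  -2   0   0   0  -2  -1  45  48  34  -1
w7
-50   0   0  27  37  37  -1  -1   0  -1   0  -1   0   0  -1  -1  -1
-40  -1   0  -1  38  36  -1   0  -1   0  -1  -1   0   0   0  -1  -1
-30  11  -1  -1  38  36   0   0  -1  -1   0  -1  -1  -1  -1  -1   0
-20  11  -1   0  37  37   0  -1  -1  -1   0  -1  -2  -1  -2   0   0
-10   9  -1  -1  38  36   1   0   0   0   0  -2  -1  -1  -1   0   0
0  56  56  57  57  56  56  57  57  56  57  57  57  57  56  56  54
```

The gate is back on its closed line (x≈0) behind the rod and the push force has gone. Now I recentre sideways and draw back gently.

Request:
step_arm --steps '[{"tx": -2,"ty": 1,"tz": 0,"wx": 0,"wy": 0,"wz": 0,"grip": -1},{"tx": -3,"ty": 1,"tz": 0,"wx": 0,"wy": 0,"wz": 0,"grip": -1},{"tx": -3,"ty": 1,"tz": 0,"wx": 0,"wy": 0,"wz": 0,"grip": -1},{"tx": -3,"ty": 1,"tz": 0,"wx": 0,"wy": 0,"wz": 0,"grip": -1},{"tx": -3,"ty": 1,"tz": 0,"wx": 0,"wy": 0,"wz": 0,"grip": -1},{"tx": -3,"ty": 1,"tz": 0,"wx": 0,"wy": 0,"wz": 0,"grip": -1},{"tx": -3,"ty": 0,"tz": 0,"wx": 0,"wy": 0,"wz": 0,"grip": -1},{"tx": -3,"ty": 0,"tz": 0,"wx": 0,"wy": 0,"wz": 0,"grip": -1},{"tx": -2,"ty": 0,"tz": 0,"wx": 0,"wy": 0,"wz": 0,"grip": -1},{"tx": -2,"ty": 0,"tz": 0,"wx": 0,"wy": 0,"wz": 0,"grip": -1}]'

```text
time_s: 14.3
tcp_pos: [456.5, 91.2, 15.6]
ee_rot: [-3.141, -0.002, 1.65]
ft_force: [-1.2, 6.6, 10.0]
width: 6.7
grip_force: 60.4
```

Request:
step_arm --steps '[{"tx": -1,"ty": 0,"tz": 0,"wx": 0,"wy": 0,"wz": 0,"grip": -1},{"tx": -1,"ty": 0,"tz": 0,"wx": 0,"wy": 0,"wz": 0,"grip": -1},{"tx": 0,"ty": 0,"tz": 0,"wx": 0,"wy": 0,"wz": 0,"grip": -1},{"tx": 0,"ty": 0,"tz": 0,"wx": 0,"wy": 0,"wz": 0,"grip": -1},{"tx": 0,"ty": 0,"tz": 0,"wx": 0,"wy": 0,"wz": 0,"grip": -1},{"tx": 0,"ty": 0,"tz": 0,"wx": 0,"wy": 0,"wz": 0,"grip": -1},{"tx": 0,"ty": 0,"tz": 0,"wx": 0,"wy": 0,"wz": 0,"grip": -1},{"tx": 0,"ty": 0,"tz": 0,"wx": 0,"wy": 0,"wz": 0,"grip": -1},{"tx": 0,"ty": 0,"tz": 0,"wx": 0,"wy": 0,"wz": 0,"grip": -1},{"tx": 0,"ty": 0,"tz": 0,"wx": 0,"wy": 0,"wz": 0,"grip": -1}]'

```text
time_s: 15.55
tcp_pos: [456.7, 89.1, 15.6]
ee_rot: [-3.141, -0.002, 1.65]
ft_force: [-0.4, 6.1, 10.3]
width: 7.1
grip_force: 60.4
```

Request:
step_arm --steps '[{"tx": -1,"ty": 0,"tz": 0,"wx": 0,"wy": 0,"wz": 0,"grip": -1},{"tx": -1,"ty": 0,"tz": 0,"wx": 0,"wy": 0,"wz": 0,"grip": -1},{"tx": -1,"ty": 0,"tz": 0,"wx": 0,"wy": 0,"wz": 0,"grip": -1},{"tx": -1,"ty": 0,"tz": 0,"wx": 0,"wy": 0,"wz": 0,"grip": -1},{"tx": 0,"ty": 0,"tz": 0,"wx": 0,"wy": 0,"wz": 0,"grip": -1},{"tx": 0,"ty": 0,"tz": 0,"wx": 0,"wy": 0,"wz": 0,"grip": -1},{"tx": 0,"ty": 0,"tz": 0,"wx": 0,"wy": 0,"wz": 0,"grip": -1},{"tx": 0,"ty": 0,"tz": 0,"wx": 0,"wy": 0,"wz": 0,"grip": -1},{"tx": 0,"ty": 0,"tz": 0,"wx": 0,"wy": 0,"wz": 0,"grip": -1},{"tx": 0,"ty": 0,"tz": 0,"wx": 0,"wy": 0,"wz": 0,"grip": -1}]'

```text
time_s: 16.8
tcp_pos: [457.0, 85.2, 15.6]
ee_rot: [-3.141, -0.002, 1.65]
ft_force: [0.7, 6.6, 10.1]
width: 7.0
grip_force: 60.4
```

Request:
step_arm --steps '[{"tx": -0.5,"ty": 0,"tz": 0,"wx": 0,"wy": 0,"wz": 0,"grip": -1},{"tx": -0.5,"ty": 0,"tz": 0,"wx": 0,"wy": 0,"wz": 0,"grip": -1},{"tx": -0.5,"ty": 0,"tz": 0,"wx": 0,"wy": 0,"wz": 0,"grip": -1},{"tx": 0,"ty": 0,"tz": 0,"wx": 0,"wy": 0,"wz": 0,"grip": -1},{"tx": 0,"ty": 0,"tz": 0,"wx": 0,"wy": 0,"wz": 0,"grip": -1},{"tx": 0,"ty": 0,"tz": 0,"wx": 0,"wy": 0,"wz": 0,"grip": -1},{"tx": 0,"ty": 0,"tz": 0,"wx": 0,"wy": 0,"wz": 0,"grip": -1},{"tx": 0,"ty": 0,"tz": 0,"wx": 0,"wy": 0,"wz": 0,"grip": -1},{"tx": 0,"ty": 0,"tz": 0,"wx": 0,"wy": 0,"wz": 0,"grip": -1},{"tx": 0,"ty": 0,"tz": 0,"wx": 0,"wy": 0,"wz": 0,"grip": -1}]'

```text
time_s: 18.05
tcp_pos: [457.1, 83.8, 15.6]
ee_rot: [-3.141, -0.002, 1.65]
ft_force: [-0.3, 6.1, 10.4]
width: 7.0
grip_force: 60.4
```

Request:
step_arm --steps '[{"tx": -0.5,"ty": 0,"tz": 0,"wx": 0,"wy": 0,"wz": 0,"grip": -1},{"tx": -0.5,"ty": 0,"tz": 0,"wx": 0,"wy": 0,"wz": 0,"grip": -1},{"tx": -0.5,"ty": 0,"tz": 0,"wx": 0,"wy": 0,"wz": 0,"grip": -1},{"tx": 0,"ty": 0,"tz": 0,"wx": 0,"wy": 0,"wz": 0,"grip": -1},{"tx": 0,"ty": 0,"tz": 0,"wx": 0,"wy": 0,"wz": 0,"grip": -1},{"tx": 0,"ty": 0,"tz": 0,"wx": 0,"wy": 0,"wz": 0,"grip": -1},{"tx": 0,"ty": 0,"tz": 0,"wx": 0,"wy": 0,"wz": 0,"grip": -1},{"tx": 0,"ty": 0,"tz": 0,"wx": 0,"wy": 0,"wz": 0,"grip": -1},{"tx": 0,"ty": 0,"tz": 0,"wx": 0,"wy": 0,"wz": 0,"grip": -1},{"tx": 0,"ty": 0,"tz": 0,"wx": 0,"wy": 0,"wz": 0,"grip": -1}]'

```text
time_s: 19.3
tcp_pos: [457.3, 82.3, 15.6]
ee_rot: [-3.141, -0.002, 1.65]
ft_force: [-1.1, 7.2, 9.7]
width: 7.3
grip_force: 60.4
```

Request:
step_arm --steps '[{"tx": -0.5,"ty": 0,"tz": 0,"wx": 0,"wy": 0,"wz": 0,"grip": -1},{"tx": -0.5,"ty": 0,"tz": 0,"wx": 0,"wy": 0,"wz": 0,"grip": -1},{"tx": 0,"ty": 0,"tz": 0,"wx": 0,"wy": 0,"wz": 0,"grip": -1},{"tx": 0,"ty": 0,"tz": 0,"wx": 0,"wy": 0,"wz": 0,"grip": -1},{"tx": 0,"ty": 0,"tz": 0,"wx": 0,"wy": 0,"wz": 0,"grip": -1},{"tx": 0,"ty": 0,"tz": 0,"wx": 0,"wy": 0,"wz": 0,"grip": -1},{"tx": 0,"ty": 0,"tz": 0,"wx": 0,"wy": 0,"wz": 0,"grip": -1},{"tx": 0,"ty": 0,"tz": 0,"wx": 0,"wy": 0,"wz": 0,"grip": -1},{"tx": 0,"ty": 0,"tz": 0,"wx": 0,"wy": 0,"wz": 0,"grip": -1},{"tx": 0,"ty": 0,"tz": 0,"wx": 0,"wy": 0,"wz": 0,"grip": -1}]'

```text
time_s: 20.55
tcp_pos: [457.3, 81.8, 15.6]
ee_rot: [-3.141, -0.003, 1.65]
ft_force: [-0.1, 9.9, 9.7]
width: 6.8
grip_force: 60.4
```

Request:
step_arm --steps '[{"tx": -0.5,"ty": 0,"tz": 0,"wx": 0,"wy": 0,"wz": 0,"grip": -1},{"tx": -0.5,"ty": 0,"tz": 0,"wx": 0,"wy": 0,"wz": 0,"grip": -1},{"tx": 0,"ty": 0,"tz": 0,"wx": 0,"wy": 0,"wz": 0,"grip": -1},{"tx": 0,"ty": 0,"tz": 0,"wx": 0,"wy": 0,"wz": 0,"grip": -1},{"tx": 0,"ty": 0,"tz": 0,"wx": 0,"wy": 0,"wz": 0,"grip": -1},{"tx": 0,"ty": 0,"tz": 0,"wx": 0,"wy": 0,"wz": 0,"grip": -1},{"tx": 0,"ty": 0,"tz": 0,"wx": 0,"wy": 0,"wz": 0,"grip": -1},{"tx": 0,"ty": 0,"tz": 0,"wx": 0,"wy": 0,"wz": 0,"grip": -1},{"tx": 0,"ty": 0,"tz": 0,"wx": 0,"wy": 0,"wz": 0,"grip": -1},{"tx": 0,"ty": 0,"tz": 0,"wx": 0,"wy": 0,"wz": 0,"grip": -1}]'

```text
time_s: 21.8
tcp_pos: [457.3, 81.4, 15.6]
ee_rot: [-3.141, -0.004, 1.65]
ft_force: [-0.6, 13.1, 9.3]
width: 7.0
grip_force: 60.3
```

The force rose from 6 to 13 N with the tool held still, so the gate caught the rod. I relax the pull, release and lift.

Request:
step_arm --steps '[{"tx": 0.7,"ty": 0,"tz": 0,"wx": 0,"wy": 0,"wz": 0,"grip": -1},{"tx": 0.5,"ty": 0,"tz": 0,"wx": 0,"wy": 0,"wz": 0,"grip": -1},{"tx": 0,"ty": 0,"tz": 0,"wx": 0,"wy": 0,"wz": 0,"grip": -1},{"tx": 0,"ty": 0,"tz": 0,"wx": 0,"wy": 0,"wz": 0,"grip": -0.7},{"tx": 0,"ty": 0,"tz": 0,"wx": 0,"wy": 0,"wz": 0,"grip": -0.4},{"tx": 0,"ty": 0,"tz": 0,"wx": 0,"wy": 0,"wz": 0,"grip": 0},{"tx": 0,"ty": 0,"tz": 0,"wx": 0,"wy": 0,"wz": 0,"grip": 0.2},{"tx": 0,"ty": 0,"tz": 0,"wx": 0,"wy": 0,"wz": 0,"grip": 0.2},{"tx": 0,"ty": 0,"tz": 0,"wx": 0,"wy": 0,"wz": 0,"grip": 0.2},{"tx": 0,"ty": 0,"tz": 0,"wx": 0,"wy": 0,"wz": 0,"grip": 0.2}]'

```text
time_s: 23.05
tcp_pos: [457.7, 80.1, 15.3]
ee_rot: [3.142, -0.0, 1.65]
ft_force: [0.3, -0.0, 0.2]
width: 51.5
grip_force: 0.0
```

Request:
step_arm --steps '[{"tx": 0,"ty": 0,"tz": -5,"wx": 0,"wy": 0,"wz": 0,"grip": 0.2},{"tx": 0,"ty": 0,"tz": -10,"wx": 0,"wy": 0,"wz": 0,"grip": 0.2},{"tx": 0,"ty": 0,"tz": -15,"wx": 0,"wy": 0,"wz": 0,"grip": 0.2},{"tx": 0,"ty": 0,"tz": -20,"wx": 0,"wy": 0,"wz": 0,"grip": 0.2},{"tx": 0,"ty": 0,"tz": -25,"wx": 0,"wy": 0,"wz": 0,"grip": 0.2},{"tx": 0,"ty": 0,"tz": -25,"wx": 0,"wy": 0,"wz": 0,"grip": 0.2},{"tx": 0,"ty": 0,"tz": -25,"wx": 0,"wy": 0,"wz": 0,"grip": 0.2},{"tx": 0,"ty": 0,"tz": -15,"wx": 0,"wy": 0,"wz": 0,"grip": 0.2},{"tx": 0,"ty": 0,"tz": 0,"wx": 0,"wy": 0,"wz": 0,"grip": 0.2},{"tx": 0,"ty": 0,"tz": 0,"wx": 0,"wy": 0,"wz": 0,"grip": 0.2}]'

```text
time_s: 24.3
tcp_pos: [457.1, 80.1, 154.4]
ee_rot: [-3.14, -0.0, 1.65]
ft_force: [1.1, -0.1, -0.6]
width: 50.9
grip_force: 0.0
```

Run:
```python
from h import *
s=read_state();print(s['time_s'],s['tcp_pos'],s['ft_force'],s['width'])
ci=camera_info('wrist');im,d=camera('wrist');A=rot(ci['attitude']);f=200/np.tan(np.radians(ci['fovy'])/2)
def hz(w):
    q=A.T@(w-ci['position']);r=np.hypot(q[0],q[1]);t=np.arctan2(r,q[2]);u=ci['cx']+f*t*q[0]/r;v=ci['cy']+f*t*q[1]/r
    if not(0<=u<639.4 and 0<=v<399.4):return '  .'
    D=ray(ci,u,v,True);D=D/(D@A[:,2]);return '%3d'%round((ci['position']+D*d[int(round(v)),int(round(u))])[2])
yaw=1.65;x=np.array([np.cos(yaw),np.sin(yaw)]);y=np.array([-x[1],x[0]]);m=np.array([512.8,167.3])
print('gate')
for hy in range(-60,30,10): print(hy,' '.join(hz(np.array([*(m+hx*x+hy*y),38.])) for hx in range(-16,52,4)))
print('ring top z56')
for hy in range(-12,13,4): print(hy,' '.join(hz(np.array([*(m+hx*x+hy*y),58.])) for hx in range(-64,28,4)))
print('tray rim: front, right')
print([hz(np.array([*(m+(9-69)*x+hy*y),42.])) for hy in(-55,-40,-20,20,40,55)],[hz(np.array([*(m+hx*x-62*y),42.])) for hx in(-70,-90,-110,-140)],[hz(np.array([*(m+hx*x+60*y),42.])) for hx in(-70,-90,-110,-140)])
```

```text
24.3 [457.14469369  80.08650563 154.43637845] [ 1.08628387 -0.13957343 -0.62500403] 50.88929349796518
gate
-60  -2   1  29  39  41  37  -1  -1  -1  -2   0  -1   1  -2   0   0  32
-50  -1  -2   0  36  37  -1   0  -1  -2  -1  -1  -3  -1  -1   0  -1  -1
-40  -1   0  -2  36  37  -1  -1  -1  -1  -1   0  -1  -1   0  -1  -2  -3
-30   0   0  -1  35  37  34   0  -1   0  -1  -1  -2  -2  -1   1  -1  -1
-20  -2   0   0  34  37  33  -1  -1  -1   0   1  -1  -1   0  -1   0   1
-10  -1   0  -1  34  39  36   0   0   0  -1   0   0   0   0  -1  -1   0
0  57  56  57  59  59  57  55  55  -2   0   1   0   1   0  -1   0   0
10  13  15  14  14  37  36   0  -1  -2  -1  -2  -2  -1  -1  -2  -1  -1
20  -1  -1  -1  37  39  39  38   0  -1  -1   0  -1  -1   0   1  -2   1
ring top z56
-12   5  40  42  39   9   0  -1   1   0   1  -1   0  -1   0   0  37  37  -1   0  -1  -1  -1   0
-8   4  42  41  39  25  -1  -1  -1   0   0  -2  -1   0  -2   0  36  38   0  -2   0   0   0   1
-4   5  40  42  40  25  -1  -2   0  -1   0  -1  -1   0   0  -1  37  37  -1  -1   0   0   0  -1
0   5  41  59  58  60  59  59  60  60  58  59  58  59  59  59  57  60  59  54  -2  -1  -1  -2
4   5  40 296  59  58  59  58  59  60  59  58  58  58  59  59  58  58  59  54  51  -1  -1  -1
8   4  42  41  48  17  13  13  -1   0  12  14  14  -1  13  -1  36  39  39  49  -2   0   1   0
12   6  41  41  39  18  14  14  14  16  15  16  15  16  15  14  36  38  22  24   0  -2  -2  -1
tray rim: front, right
[' 41', ' 41', ' 41', ' 41', ' 41', ' 41'] [' 41', ' 40', ' 41', ' 41'] [' 42', ' 42', ' 41', ' 41']
```

Gate shut across the ring, rod about 9 mm inside, tray flat at 41–42 mm all round, robot clear.

```bash
python3 -c "
from rig import *
print(hand_in())"
```

```text
the job is handed in; nothing more can be done
None
```

The tray is hooked on: the gate snapped shut behind its ring and stopped it when I drew it back (pull rose from 6 to 13 N). It stands flat on the bench with the robot clear, and I handed the job in at about 24 s.

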